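Open the haul-off guard and hold the nip open on its cam lever

ROBOT

A 6-joint arm with a two-finger parallel gripper is mounted at the origin on the work surface. World frame = base frame: x ahead of the robot, y to its left, z up, the work surface at z = 0. Lengths are in mm, angles in rad, forces in N, time in s.
With the tool pointing down it reaches from about 250 to 800 mm from the base axis. Payload 8.5 kg.
Tool frame: the origin (TCP) lies at the very end of the fingers, on their centre line; the grasp point (between the pads) lies 19 mm behind it; z points along the fingers, y is the line along which they close (so a half turn about z gives the same grasp; the last joint's range is limited). The gripper opens to 85 mm and grips with 20 to 120 N. Pads are 22 mm wide; open, the fingers measure 114 mm over their backs; the gripper's body (76 mm by 85 mm) begins 54 mm behind the grasp point. The pads swing forward as they close: fully open they stand 13 mm farther back than shut.
Start: joints at [1.315, 0.238, -0.013, 1.319, 0, 1.571], TCP at [132.822, 507.875, 231.276] pointing down, gripper open.
Joint ranges: [-2.66, 2.66], [-1.03, 1.9], [-1.14, 1.46], [-1.82, 2.27], [-1.45, 1.34], [-3.14, 3.14]. Speed limits (rad/s): [2.22, 2.22, 2.79, 3.14, 3.14, 3.14].

INTERFACE

Orientations are given as a rotation vector (axis times angle).
In Python, from workcell import * gives the robot as it stands.
- The arm moves only by the tool arm_command, never from a script. Its argument "steps" is a list that holds one entry, the list of rows, each a list of 7 numbers: the turn, a rotation vector about the tool's x, y, z in rad, then the shift along the tool's x, y, z in units of 40 mm (1.0 is 40 mm), then the closure, from 0 (fully open) to 1 (shut). In form: [[[wx, wy, wz, tx, ty, tz, claw], ...]]. A call has 1 to 20 rows; each row is the pose to reach, as a shift and turn from the pose commanded when the call began, along the tool's axes at that moment; what a row does not reach only later rows make up. A row lasts 1/10 s, in which the tool goes at most 50 mm and 8.59 degrees, less where a joint would pass 70% of its speed; a pose out of reach is approached as far as the arm can. A call with a gripper value outside its range is refused whole. The fingers move at their own pace and stop on an object; "force" is the grip in N (left out, the last holds). Time passes only in rows, so rows that repeat a pose let the fingers close. It gives the time, the measured TCP pose, the force, the opening and the grip force at its end, in the units of the state.
- get_state(): the state, without advancing time (a new reading comes with each control period).
- get_image(name): name is "scene" or "top" or "wrist"; returns the picture (384x512x3 uint8, red, green, blue); there is no depth.
- camera_params(name): a dict with "fx", "fy", "cx", "cy" (pixels), "cam_to_world" (4x4, takes a point from camera to world coordinates); the wrist camera has in their place "hand_eye" (4x4, takes a point from camera to tool coordinates, whose origin is the TCP and whose axes are the flange's). Camera axes: x right, y up, looking along -z (the intrinsics and any distortion apply to the point x, -y, -z); pixel columns grow to the right and rows downward; lengths in mm; the calibration is good to about 2 mm. A picture is of the moment at which its call begins: read the wrist's pose just before it. camera_params takes no time and is no camera call.
- job_done(): hands the job in; it is judged then, once.
Trained networks look in the newest picture that a camera, given by its name, has taken for a name from the list of things; names that differ only in an ending like _2 or _b are one class to them, and where a whole thing is asked for, a point or a joint stands for the part that bears it (a point fixed in the world has none). Each returns a list of dicts, best first, with "p" (0 to 1); they miss things now and then, are a little off and sometimes report something else, mostly with a low value. They report only what shows in the picture. A call takes as long as a camera call. They do not tell look-alikes from the thing itself.
- find_in(target, camera): "position" ([column, row] in pixels, amid what is visible of it).
The state is a dict: "time_s": time; "joint_positions": joint angles; "joint_vel": joint speeds; "effort": joint torques, N m; "position": TCP position; "tool_rot": TCP orientation; "contact_force": force on the tool from outside, world axes, zero at the start; "wrist_torque": the same for the moment, N m; "gripper_width": finger opening in mm; "finger_force": force on a finger pad.
Only numpy, scipy, OpenCV 4.12 (cv2) and the standard library are available. Lean on these libraries where they do the work, as an engineer would, in place of code of your own. Each camera call takes 0.05 s, during which the arm holds its last target. There are 200 camera calls.

TASK

Make the strand haul-off ready for threading: with the orange-handled opening blade in the slot under the free edge of the yellow guard cover, prise the cover up, swing it right open so that it stays open, and lay the blade flat back on the bench. Then turn the cam lever with the red grip up to where it lifts the rubber top roll highest, with the lever standing straight up, and finish your program while still holding it there with the gripper, because it springs back if let go. Leave everything else on the bench where it stands.

Things in the scene. Friction and masses are not known exactly. Their poses are not given: they have to be found in the camera images.
- haul_off: Fixed white haul-off; origin under its centre. x points away from the black control panel, y to its left, z up (mm). Drive box 260 x 270 (x, y), top z = 90, motor behind to x = 190. On it the roll bay: 6 mm steel walls, outside x = -111 to 106, y = -116 to 81, floor z = 90, rim z = 170. Rolls and yoke fill x = -28 to 94, y = -42 to 42 up to z = 168; else only the lever is in the bay.
- pry_slot (a point): Middle of the pry slot's mouth, on the outer (-y) face of the bay's right wall at haul_off (35, -116, 164.5) mm, axes as haul_off's. Slot 70 mm wide along x, 11 mm high (z = 159 up to the cover's underside at 170.5), straight through the 6 mm wall along +y, with 60 mm free behind it. A red line marks it from below.
- cover (a joint): Cover angle in rad: 0 shut, grows as its right (-y) edge rises, 1.57 upright, stop at 1.92. Flat yellow plate 223 x 199 x 3 mm, 0.12 kg, no handle, hinged along the left (+y) rim of the bay. Its stiff friction hinge (about 0.15 N m) keeps it at any angle; raising the edge takes about 1.5 N.
- cover_hinge (a point): Point on the hinge line of the cover, at haul_off (0, 81, 172) mm; the line runs along haul_off's x.
- cover_edge (a point): Point on the cover's free edge above the pry slot, at mid-thickness, 199 mm from the hinge line; moves with the cover. Shut, its y axis points to the hinge.
- cover_plate: The guard cover plate; origin on the hinge line (as cover_hinge), axes as haul_off's when shut, turning with the cover; the plate reaches from the origin to y = -199 mm, x = -113.5 to 109.5 mm.
- blade: Opening blade, loose, 0.09 kg. Orange boxy handle 110 x 24 x 20 mm (along x, width y, height z) from x = -110 to 0, dark ferrule to x = 12, flat steel blade 22 mm wide, 2 mm thick to x = 95. Origin on the underside at the handle's front end; z up as it lies flat; the blade's mid-plane is 10 mm above the underside (clear of the bench).
- blade_tip (a point): Middle of the blade's end, at blade (95, 0, 10) mm; x points out along the blade.
- cam_lever (a joint): Lever angle in rad: 0 down at rest under the cover (leaning 1.28 rad from upright to haul_off's -y), 1.28 straight up = highest lift; beyond it leans to +y and the roll sinks again (stop at 2.3). Swings in haul_off's plane x = -50 mm. Springs back to 0 when let go; turning it up takes 2 to 5 N at the grip. Some 0.45 rad past the top it no longer comes back by itself.
- lever_arm: The cam lever: steel rod 8 mm thick on a horizontal shaft, origin on the shaft (as cam_axis); axes as haul_off's at joint 0, turning with the lever about x.
- cam_axis (a point): Point on the lever's turning axis in the lever's plane, at haul_off (-50, 0, 115) mm; the axis runs along haul_off's x.
- lever_knob (a point): Centre of the lever's red grip, a cylinder 24 mm in diameter and 30 mm long lying along haul_off's x (flat ends), 75 mm from cam_axis; at rest at haul_off (-50, -72, 136.5) mm, upright at (-50, 0, 190). Free beside it at rest: 40 mm to the bay's panel-side wall, over 80 mm away from the panel, 26 mm to the right wall, 34 mm to the floor.
- top_roll (a joint): Lift in m of the rubber top roll and its aluminium yoke, driven by the cam: 0 pressed on the lower roll, 0.010 at the highest; lift = about 14.5 mm x cos(angle of the lever from upright) - 4.5 mm. Sprung downwards with 11 to 16 N.
- roll_mid (a point): Centre of the rubber top roll (36 mm diameter, 70 mm long), rises with it.
- pan: Bystander: stainless pan 185 x 194 x 100 mm over its rims, origin under its centre.
- spool: Bystander: black and blue filament spool lying flat, 150 mm in diameter, 55 mm high, origin under its centre.
- jar: Bystander: amber sample jar with white cap, 60 mm in diameter, 95 mm high, origin under its centre.
- dial_stand: Bystander: dial indicator on a magnetic stand, base 60 x 50 x 55 mm, 205 mm high, its arm reaching 100 mm to its -x; origin under the base.
- wrench: Bystander: steel wrench 170 mm long lying flat along its x.
- caliper: Bystander: caliper lying flat, 230 mm along its x, 12 mm high.
- gauge_weight: Bystander: brass knob weight, 48 mm in diameter, 58 mm high, origin under its centre.
Things that resemble listed ones, but are neither listed nor needed, are in the scene too. Of the things that look like the blade, the larger one is meant.

How it is judged (in metres and radians):
On the way, in this order (a step that is already met when the one before it is completed fails the run):
1. the cover is prised up by the blade (value of joint cover above 0.06 rad and contact force between blade and cover_plate above 0.3 N and contact force between the fingers and cover_plate below 0.1 N), for 0.1 s.
2. the cover stands open by itself and the blade lies flat on the bench, let go (value of joint cover above 1.4 rad and height (world z) of blade below 0.008 m and angle between blade's own z axis and vertical below 0.12 rad and linear speed of blade below 0.03 m/s and contact force between the fingers and blade below 0.05 N and contact force between blade and haul_off below 0.05 N), for 0.2 s.
3. the gripper holds the cam lever at its highest lift (value of joint cam_lever between 1.11 and 1.45 rad and value of joint top_roll above 0.0093 m and contact force between the fingers and lever_arm above 0.4 N), for 0.3 s.
At the end, for the whole second after the job is handed in: The cover stays open (more than 1.4 rad, 80 deg), the blade lies flat and still on the bench, touching neither gripper nor machine, and the gripper is holding the cam lever (contact force above 0.4 N) still and upright within 0.17 rad (10 deg) with the top roll lifted at least 9.3 of its 10 mm (all of step 2 and all of step 3 and velocity of joint cam_lever between -0.1 and 0.1 rad/s and contact force between blade and lever_arm below 0.05 N); the arm keeps its last pose, push and grip.
It fails at once if a bystander is shifted by more than 30 mm (distance of any of pan, spool, jar, dial_stand, wrench, caliper, gauge_weight from where it was at the start of the episode above 0.03 m).
It also fails if it takes over 67 s, if anything falls off the work surface, if the arm or the gripper's body presses on something with over 40 N, if the wrist force passes 120 N, or if a joint passes its speed limit or range.

## Working session

There is one attempt and no reset: what is moved stays moved. The work goes in short steps, Python scripts to look and compute and a tool call to move; the robot and the scene stay as the last step left them, time stands still between calls to the robot, and variables do not carry over. Pictures are saved under pics/ and viewed, at most 10 in all, crops included, and the job is handed in when it is done.

Besides the shell and the picture viewer there is one more tool, called after "Emit:" by a JSON object that holds its "api" and its "payload", one argument or row to a line. arm_command: Moves the arm, as the interface text tells. Its arguments: {"type":"object","properties":{"steps":{"type":"array"},"force":{"type":"number"}},"required":["steps"]}

```bash
mkdir -p pics; ls; python3 - <<'E'
from workcell import *
import cv2,numpy as np
ims=[]
for c in("scene","top"):
    im=get_image(c); cv2.imwrite(f"pics/{c}0.png",cv2.resize(im[:,:,::-1],(800,600)))
    p=camera_params(c);print(c,p['fx'],p['fy'],p['cx'],p['cy'],np.round(p['cam_to_world'],3).tolist(), [k for k in p])
    for t in("haul_off","pry_slot","cover","blade","blade_tip","lever_knob","cover_edge","pan","spool","jar","dial_stand","wrench","caliper","gauge_weight"):
        print(t,[(np.round(d['position']).tolist(),round(d['p'],2)) for d in find_in(t,c)][:4])
s=get_state();print(s['time_s'],s['position'],s['tool_rot']);print(camera_params("wrist"))
E
```

```text
pics
scene 374.0643477172127 374.0643477172127 248.97760483916946 196.68075238816482 [[0.891, -0.334, 0.306, 952.699], [0.453, 0.668, -0.591, -886.517], [-0.007, 0.666, 0.746, 1252.588], [0.0, 0.0, 0.0, 1.0]] ['fx', 'fy', 'cx', 'cy', 'cam_to_world']
haul_off [([263.0, 206.0], 0.7)]
pry_slot [([263.0, 204.0], 0.96)]
cover [([264.0, 193.0], 0.78), ([264.0, 204.0], 0.69)]
blade [([182.0, 242.0], 0.7), ([258.0, 192.0], 0.31)]
blade_tip [([236.0, 161.0], 0.74), ([204.0, 275.0], 0.63)]
lever_knob [([252.0, 297.0], 0.54)]
cover_edge [([262.0, 192.0], 0.75)]
pan [([269.0, 134.0], 0.92)]
spool [([321.0, 165.0], 0.94), ([260.0, 207.0], 0.7)]
jar [([253.0, 296.0], 0.88), ([264.0, 195.0], 0.29)]
dial_stand [([301.0, 129.0], 0.72)]
wrench [([222.0, 320.0], 0.83)]
caliper [([156.0, 329.0], 0.65)]
gauge_weight [([322.0, 166.0], 0.7)]
top 482.64650351488916 482.64650351488916 256.79156434223825 189.80385102714084 [[0.012, 0.987, -0.158, 217.946], [-1.0, 0.012, 0.001, -24.569], [0.003, 0.158, 0.987, 1689.307], [0.0, 0.0, 0.0, 1.0]] ['fx', 'fy', 'cx', 'cy', 'cam_to_world']
haul_off [([239.0, 168.0], 0
[... 359 characters left out ...]
3.0], 0.87)]
dial_stand [([95.0, 168.0], 0.75)]
wrench [([378.0, 155.0], 0.64)]
caliper [([412.0, 212.0], 0.71)]
gauge_weight [([174.0, 245.0], 0.47)]
1.5 [132.81730934 507.88990453 231.27216904] [-4.00704202e-01 -3.11590059e+00  1.26467421e-04]
{'fx': 330.2175622404828, 'fy': 330.2175622404828, 'cx': 256.5838489345243, 'cy': 191.9369986328326, 'hand_eye': array([[-6.32048711e-04,  9.48990493e-01,  3.15304050e-01,
         8.14904510e+01],
       [ 9.99999774e-01,  5.27778319e-04,  4.16080798e-04,
        -1.97420841e-01],
       [ 2.28446080e-04,  3.15304242e-01, -9.48990613e-01,
        -1.42460349e+02],
       [ 0.00000000e+00,  0.00000000e+00,  0.00000000e+00,
         1.00000000e+00]])}
```

View pics/scene0.png

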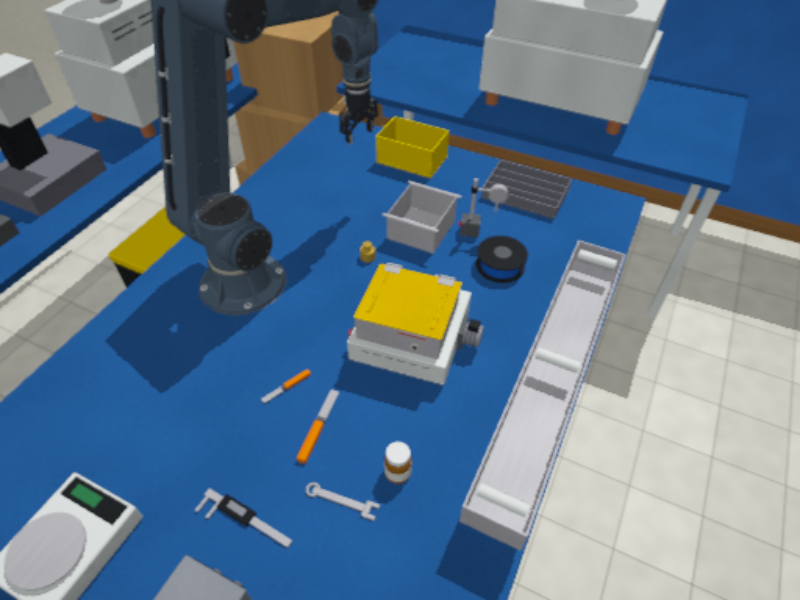

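View pics/top0.png

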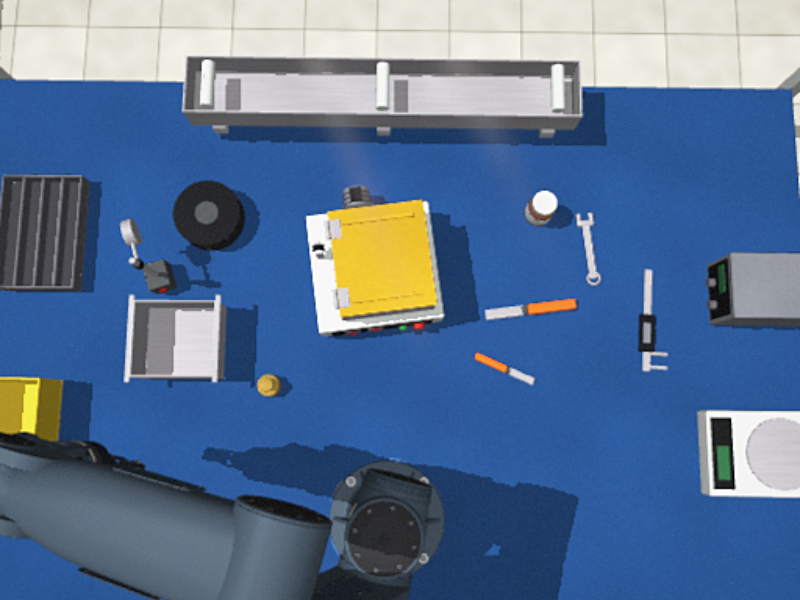

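```bash
cat > h.py <<'E'
from workcell import *
import cv2,numpy as np
from scipy.spatial.transform import Rotation as R
def cam(c,s=None):
    p=camera_params(c)
    if c=="wrist":
        T=np.eye(4);T[:3,:3]=R.from_rotvec(s['tool_rot']).as_matrix();T[:3,3]=s['position'];M=T@p['hand_eye']
    else: M=np.array(p['cam_to_world'])
    return p,M
def proj(c,P,s=None):
    p,M=cam(c,s);q=(np.atleast_2d(P)-M[:3,3])@M[:3,:3]
    return np.c_[p['cx']+p['fx']*q[:,0]/-q[:,2],p['cy']-p['fy']*q[:,1]/-q[:,2]]
def unproj(c,px,z,s=None):
    p,M=cam(c,s);px=np.atleast_2d(px).astype(float)
    d=np.c_[(px[:,0]-p['cx'])/p['fx'],-(px[:,1]-p['cy'])/p['fy'],-np.ones(len(px))]@M[:3,:3].T
    return M[:3,3]+d*((z-M[2,3])/d[:,2])[:,None]
def rects(im,lo,hi,c,z,s=None,amin=40):
    m=cv2.inRange(cv2.cvtColor(im,cv2.COLOR_RGB2HSV),np.array(lo),np.array(hi))
    out=[]
    for k in cv2.findContours(m,cv2.RETR_EXTERNAL,cv2.CHAIN_APPROX_NONE)[0]:
        if cv2.contourArea(k)<amin: continue
        w=unproj(c,k[:,0],z,s)[:,:2]
        out.append((cv2.contourArea(k),cv2.minAreaRect(w.astype(np.float32)),k[:,0].mean(0)))
    return sorted(out,key=lambda a:-a[0])
E
python3 - <<'E'
from h import *
for c in("scene","top"):
    im=get_image(c)
    print(c)
    for a in rects(im,(20,150,110),(32,255,255),c,173.5)[:4]: print('Y',a)
    for a in rects(im,(5,170,120),(17,255,255),c,20,amin=20)[:4]: print('O',a)
E
```

```text
scene
Y (1956.0, ((541.3721313476562, 14.676025390625), (221.4134979248047, 199.43695068359375), 8.220393180847168), array([261.85164835, 192.28571429]))
Y (1241.5, ((246.77133178710938, 640.5523071289062), (271.1102294921875, 261.5874938964844), 89.77083587646484), array([263.56692913,  93.33070866]))
Y (889.0, ((-193.40878295898438, -96.74652099609375), (132.6419677734375, 236.03184509277344), 0.07061340659856796), array([ 93.76923077, 155.01923077]))
Y (57.0, ((362.0940246582031, 123.16525268554688), (34.51401138305664, 67.14727020263672), 9.78925895690918), array([234.34615385, 160.80769231]))
O (62.0, ((470.3205261230469, -367.9051208496094), (22.606996536254883, 110.2181396484375), 7.446841239929199), array([198.25490196, 282.26470588]))
O (41.0, ((346.0881042480469, -232.91183471679688), (72.2833023071289, 18.378692626953125), 65.9536361694336), array([190.28571429, 241.95238095]))
top
Y (3831.0, ((541.9414672851562, 15.948036193847656), (223.2108612060547, 197.25303649902344), 8.200214385986328), array([242.5625    , 165.17279412]))
Y (1271.0, ((226.36093139648438, 711.6001586914062), (119.51899719238281, 123.01883697509766), 0.31244221329689026), array([ 20.5       , 259.19473684]))
Y (117.5, ((278.9368896484375, 237.62498474121094), (38.134586334228516, 38.628257751464844), 80.95539855957031), array([171.62162162, 246.24324324]))
O (164.0, ((467.07720947265625, -362.4991149902344), (22.71405792236328, 107.44502258300781), 7.871627330780029), array([352.54411765, 195.94117647]))
O (68.5, ((340.7750244140625, -224.86129760742188), (73.94742584228516, 14.336980819702148), 66.92591857910156), array([313.74418605, 231.60465116]))
```

Scene view (800×600): cover at about (408,303), large blade at (317,427) with its tip at (332,393) pointing to the machine. Top view: cover (383,260), large blade from (485,315) to the end of its handle at (577,304). The smaller blade at (505,367) is the look-alike.

Moving above the blade's handle.

Emit:
{"api": "arm_command", "payload": {
  "steps": [
    [[0, 0, 1.17, -13.4, -18.4, 0, 0], [0, 0, 1.17, -13.4, -18.4, 0, 0], [0, 0, 1.17, -13.4, -18.4, 0, 0], [0, 0, 1.17, -13.4, -18.4, 0, 0], [0, 0, 1.17, -13.4, -18.4, 0, 0], [0, 0, 1.17, -13.4, -18.4, 0, 0], [0, 0, 1.17, -13.4, -18.4, 0, 0], [0, 0, 1.17, -13.4, -18.4, 0, 0], [0, 0, 1.17, -13.4, -18.4, 0, 0], [0, 0, 1.17, -13.4, -18.4, 0, 0], [0, 0, 1.17, -13.4, -18.4, 0, 0], [0, 0, 1.17, -13.4, -18.4, 0, 0], [0, 0, 1.17, -13.4, -18.4, 0, 0], [0, 0, 1.17, -13.4, -18.4, 0, 0], [0, 0, 1.17, -13.4, -18.4, 0, 0], [0, 0, 1.17, -13.4, -18.4, 0, 0], [0, 0, 1.17, -13.4, -18.4, 0, 0], [0, 0, 1.17, -13.4, -18.4, 1.5, 0], [0, 0, 1.17, -13.4, -18.4, 1.5, 0], [0, 0, 1.17, -13.4, -18.4, 1.5, 0]]
  ]
}}

```text
time_s: 3.6
position: [464.4, -341.7, 167.0]
tool_rot: [-2.054, -2.37, 0.001]
contact_force: [-0.8, -0.5, -0.2]
gripper_width: 85.6
finger_force: 0.0
```

```bash
cat >> h.py <<'E'
def rows(targets,s=None):
    """targets: (pos, Rmat) in world -> rows from the present pose"""
    s=s or get_state();R0=R.from_rotvec(s['tool_rot']);p0=np.array(s['position'])
    for p,Rm in targets:
        print(np.round(np.r_[(R0.inv()*Rm).as_rotvec(),R0.inv().apply(np.array(p)-p0)/40],2).tolist())
def down(yaw,pitch=0):
    """tool down with tool x at world yaw (rad); pitch>0 tips tool x upward"""
    return R.from_euler('z',yaw)*R.from_euler('y',-pitch)*R.from_euler('x',np.pi)
E
python3 - <<'E'
from h import *
s=get_state();im=get_image("wrist");cv2.imwrite("pics/w1.png",im[:,:,::-1])
print(s['position'],R.from_rotvec(s['tool_rot']).as_matrix().round(3).tolist())
for a in rects(im,(5,170,100),(17,255,255),"wrist",20,s)[:3]: print('O',a, cv2.boxPoints(a[1]).round(1).tolist())
for t in("blade","blade_tip"): print(t,[(d['position'],d['p'],unproj("wrist",d['position'],11,s)) for d in find_in(t,"wrist")])
E
```

```text
[ 464.43704189 -341.68852558  167.03457598] [[-0.142, 0.99, -0.004], [0.99, 0.142, 0.003], [0.003, -0.004, -1.0]]
O (2430.0, ((466.22381591796875, -362.2572021484375), (21.59386444091797, 106.22471618652344), 7.502546310424805), array([256.38095238, 194.12301587])) [[448.6000061035156, -311.0], [462.5, -416.29998779296875], [483.8999938964844, -413.5], [470.0, -308.20001220703125]]
O (1348.0, ((340.9909362792969, -235.43629455566406), (55.800777435302734, 16.626951217651367), 66.32928466796875), array([123.70512821,  27.30128205])) [[322.20001220703125, -257.70001220703125], [337.3999938964844, -264.29998779296875], [359.79998779296875, -213.1999969482422], [344.6000061035156, -206.5]]
O (212.5, ((699.1900634765625, -350.40301513671875), (15.668706893920898, 43.07340621948242), 9.245121955871582), array([501.57077626, 220.19634703])) [[688.0, -330.3999938964844], [694.9000244140625, -372.8999938964844], [710.4000244140625, -370.3999938964844], [703.5, -327.8999938964844]]
blade [([109.4, 53.4], 0.87, array([[ 326.28509965, -255.97224361,   11.        ]])), ([257.4, 134.3], 0.71, array([[ 458.73811554, -305.18709172,   11.        ]]))]
blade_tip [([259.4, 133.2], 0.97, array([[ 460.37885197, -303.95560007,   11.        ]])), ([108.9, 54.1], 0.74, array([[ 325.86995126, -256.57994807,   11.        ]]))]
```

View pics/w1.png

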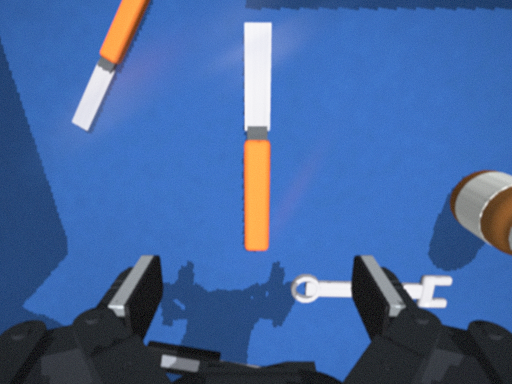

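Wrist view: the large blade is straight ahead, with its handle at rows 140 to 250 and column 257. The small blade is at (105,70), the wrench at (370,290) and the jar at (490,205). The handle lies under the TCP, so I go down and grip.

Emit:
{"api": "arm_command", "payload": {
  "steps": [
    [[0, 0, 0, 0, 0, 1.2, 0.3], [0, 0, 0, 0, 0, 2.4, 0.3], [0, 0, -0.01, 0, 0, 3.4, 0.3], [0, 0, -0.01, 0, 0, 3.9, 0.3], [0, 0, -0.01, 0, 0, 4.07, 0.3], [0, 0, -0.01, 0, 0, 4.07, 1], [0, 0, -0.01, 0, 0, 4.07, 1], [0, 0, -0.01, 0, 0, 4.07, 1], [0, 0, -0.01, 0, 0, 4.07, 1], [0, 0, -0.01, 0, 0, 4.07, 1], [0, 0, -0.01, 0, 0, 4.07, 1], [0, 0, -0.01, 0, 0, 4.07, 1], [0, 0, -0.01, 0, 0, 4.07, 1]]
  ],
  "force": 90
}}

```text
time_s: 5.05
position: [466.4, -340.4, 11.0]
tool_rot: [2.04, 2.384, 0.001]
contact_force: [-0.6, 1.9, 7.3]
gripper_width: 21.0
finger_force: 88.6
```

```bash
python3 - <<'E'
from h import *
s=get_state();im=get_image("wrist");cv2.imwrite("pics/w2.png",im[:,:,::-1])
s=get_state();print(s['position'],s['contact_force'],s['wrist_torque'],s['gripper_width'],s['finger_force'])
E
```

```text
[ 466.37419512 -340.40591227   11.03509671] [-1.434871    2.60795146  8.90007824] [0.42449287 0.19426096 0.04276683] 20.960848727798997 88.60926032066345
```

View pics/w2.png

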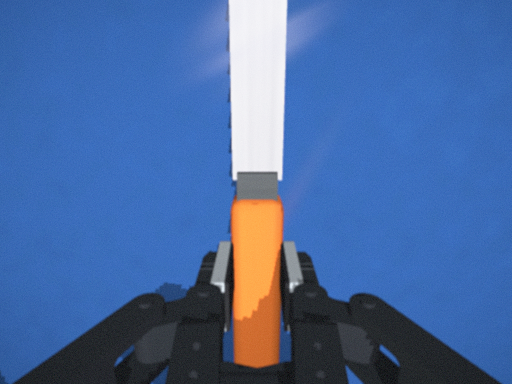

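Wrist view: the handle is gripped between the pads at (257,290), with the blade straight ahead along column 257. I lift it and move to the front of the slot.

```bash
cat >> h.py <<'E'
PHI=0.143;O=np.array([541,33.8,0]);H=R.from_euler('z',PHI)
hw=lambda p:O+H.apply(p)
wh=lambda p:H.inv().apply(np.array(p)-O)
E
python3 - <<'E'
from h import *
s=get_state();D=down(PHI+np.pi/2)
rows([(np.array(s['position'])+[0,0,155],D),(hw([35,-290,165.5]),D),(hw([35,-272,165.5]),D)],s)
E
```

```text
[0.0, 0.0, 0.01, -0.01, 0.01, -3.87]
[0.0, 0.0, 0.01, 1.69, 4.09, -3.85]
[0.0, 0.0, 0.01, 2.14, 4.09, -3.86]
```

Emit:
{"api": "arm_command", "payload": {
  "steps": [
    [[0, 0, 0.01, 0, 0, -1.0, 1], [0, 0, 0.01, 0, 0, -2, 1], [0, 0, 0.01, 0, 0, -3, 1], [0, 0, 0.01, 0, 0, -4.03, 1], [0, 0, 0.01, 0.5, 1.2, -4.03, 1], [0, 0, 0.01, 1.0, 2.4, -4.03, 1], [0, 0, 0.01, 1.4, 3.4, -4.03, 1], [0, 0, 0.01, 1.69, 4.09, -4.03, 1], [0, 0, 0.01, 1.69, 4.09, -4.03, 1], [0, 0, 0.01, 1.69, 4.09, -4.03, 1], [0, 0, 0.01, 1.69, 4.09, -4.03, 1]]
  ]
}}

```text
time_s: 6.2
position: [615.7, -248.3, 170.5]
tool_rot: [2.055, 2.375, -0.0]
contact_force: [-0.1, -0.6, -0.6]
gripper_width: 21.2
finger_force: 88.9
```

```bash
python3 - <<'E'
from h import *
s=get_state();a=get_image("wrist");b=get_image("scene")
print(s['position'],wh(s['position']),s['tool_rot'],s['contact_force'])
b=cv2.resize(b[140:300,170:340],None,fx=2.4,fy=2.4,interpolation=cv2.INTER_CUBIC)
im=np.vstack([b if b.shape[1]==512 else cv2.resize(b,(512,384))[:, :]]);
o=np.hstack([cv2.resize(a,(400,300)),cv2.resize(im,(400,375))[:300]])
cv2.imwrite("pics/w3.png",a[:,:,::-1]);cv2.imwrite("pics/s3.png",b[:,:,::-1])
for t in("blade_tip","pry_slot","cover_edge"):
  for c in("wrist","scene"): print(t,c,[(np.round(d['position'],1).tolist(),round(d['p'],2)) for d in find_in(t,c)])
tip=s['position']+R.from_rotvec(s['tool_rot']).apply([126,0,1])
print("pred tip",proj("wrist",tip,s),proj("scene",tip),"slot",proj("wrist",hw([35,-116,164.5]),s),proj("scene",hw([35,-116,164.5])))
E
```

```text
[ 615.67070374 -248.26359165  170.53909268] [  33.71076789 -289.82609934  170.53909268] [ 2.05490914e+00  2.37545088e+00 -2.68908487e-04] [-0.10346667 -0.62105011 -0.60492149]
blade_tip wrist [([257.1, 170.4], 0.92)]
blade_tip scene [([246.4, 258.6], 0.55), ([187.3, 244.2], 0.45), ([150.5, 328.2], 0.18), ([280.1, 197.9], 0.16)]
pry_slot wrist []
pry_slot scene [([276.7, 209.5], 0.9)]
cover_edge wrist []
cover_edge scene [([277.4, 197.9], 0.92), ([301.3, 136.1], 0.67)]
pred tip [[257.61860675 -45.99880028]] [[259.05414751 222.10637493]] slot [[ 262.1975527 -207.2588291]] [[263.29764033 213.43126248]]
```

View pics/w3.png

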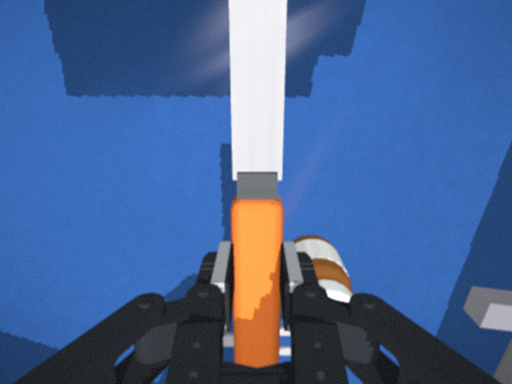

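View pics/s3.png

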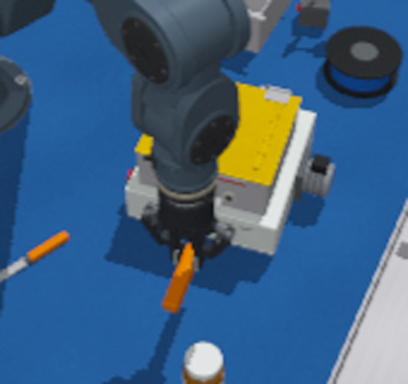

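Wrist view: the blade is still straight in the hand, handle front at row 199. Scene crop: the red slot line at (230,183) matches my model, so I set the height and insert the blade.

Emit:
{"api": "arm_command", "payload": {
  "steps": [
    [[0, 0, 0, 0, 0, 0.13, 1], [0, 0, 0, 0.4, 0, 0.13, 1], [0, 0, 0, 0.8, 0, 0.13, 1], [0, 0, 0, 1.0, 0, 0.13, 1], [0, 0, 0, 1.15, 0, 0.13, 1], [0, 0, 0, 1.3, 0, 0.13, 1], [0, 0, 0, 1.45, 0, 0.13, 1], [0, 0, 0, 1.45, 0, 0.13, 1], [0, 0, 0, 1.45, 0, 0.13, 1]]
  ]
}}

```text
time_s: 7.5
position: [608.0, -190.4, 164.6]
tool_rot: [2.054, 2.376, -0.0]
contact_force: [-0.5, 0.4, -0.8]
gripper_width: 21.0
finger_force: 88.9
```

Emit:
{"api": "arm_command", "payload": {
  "steps": [
    [[0, 0, 0, 0.2, 0, 0, 1], [0, 0, 0, 0.4, 0, 0, 1], [0, 0, 0, 0.42, 0, 0, 1], [0, 0, 0, 0.42, 0, -0.2, 1], [0, 0, 0, 0.42, 0, -0.4, 1], [0, 0, 0, 0.43, 0, -0.6, 1], [0, 0, 0, 0.44, 0, -0.7, 1], [0, 0, 0, 0.44, 0, -0.7, 1], [0, 0, 0, 0.44, 0, -0.7, 1], [0, 0, 0, 0.44, 0, -0.7, 1]]
  ]
}}

```text
time_s: 8.5
position: [605.4, -173.0, 192.4]
tool_rot: [-2.055, -2.376, 0.0]
contact_force: [-0.0, -1.1, -0.4]
gripper_width: 21.2
finger_force: 88.8
```

```bash
python3 - <<'E'
from h import *
s=get_state();print(wh(s['position']),s['contact_force'],s['wrist_torque'])
b=get_image("scene")
b=cv2.resize(b[140:300,170:340],None,fx=3,fy=3,interpolation=cv2.INTER_CUBIC);cv2.imwrite("pics/s4.png",b[:,:,::-1])
E
```

```text
[  34.30736597 -213.91444054  192.36369625] [-0.02751467 -1.06719488 -0.37852803] [-0.0396762  -0.04310485  0.03649551]
```

View pics/s4.png

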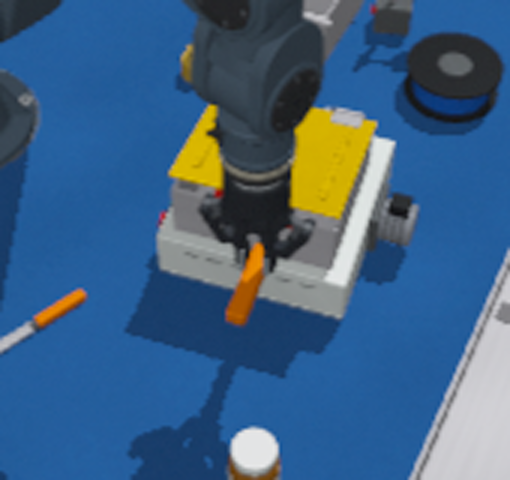

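```bash
python3 - <<'E'
from h import *
for th in(0,.1,.2,.3):
    e=[[x,81-199*np.cos(th),172+199*np.sin(th)] for x in(-113.5,109.5)]
    print(th,proj("scene",hw(np.array(e))).round(1).tolist())
E
```

```text
0 [[226.0, 203.0], [282.5, 217.5]]
0.1 [[225.8, 199.4], [282.9, 213.9]]
0.2 [[225.8, 195.4], [283.4, 209.9]]
0.3 [[226.0, 191.0], [284.1, 205.4]]
```

The cover's corners in the crop are at (170,178) and (337,213), which gives about 0.13 rad. It is prised up, so I swing it open along its arc.

Emit:
{"api": "arm_command", "payload": {
  "steps": [
    [[0, 0, 0, 0.03, 0, -0.2, 1], [0, 0, 0, 0.1, 0, -0.5, 1], [0, 0, 0, 0.2, 0, -0.8, 1], [0, 0, 0, 0.31, 0, -1.1, 1], [0, 0, 0, 0.6, 0, -1.66, 1], [0, 0, 0, 0.97, 0, -2.17, 1], [0, 0, 0, 1.42, 0, -2.62, 1], [0, 0, 0, 1.92, 0, -3.0, 1], [0, 0, 0, 2.48, 0, -3.3, 1], [0, 0, 0, 3.07, 0, -3.53, 1], [0, 0, 0, 3.69, 0, -3.66, 1], [0, 0, 0, 4.32, 0, -3.69, 1], [0, 0, 0, 4.7, 0, -3.69, 1], [0, 0, 0, 5.0, 0, -3.65, 1], [0, 0, 0, 5.0, 0, -3.65, 1], [0, 0, 0, 5.0, 0, -3.65, 1], [0, 0, 0, 3.5, 0, -3.65, 1], [0, 0, 0, 2.0, 0, -3.65, 1]]
  ]
}}

```text
time_s: 10.35
position: [591.2, -74.9, 338.6]
tool_rot: [2.052, 2.379, 0.0]
contact_force: [1.1, -0.7, -1.4]
gripper_width: 21.4
finger_force: 88.9
```

```bash
python3 - <<'E'
from h import *
s=get_state();print(wh(s['position']),s['contact_force'],s['wrist_torque'],s['gripper_width'])
D=down(PHI+np.pi/2-0.01)
rows([(hw([33,-260,330]),D),([466.4,-340.4,60],D),([466.4,-340.4,11],D)],s)
w=get_image("wrist")
b=get_image("scene")
b=cv2.resize(b[80:300,170:340],(370,480));o=np.zeros((480,800,3),np.uint8);o[:,:370]=b;o[:322,370:]=cv2.resize(w,(430,322));cv2.imwrite("pics/s5.png",o[:,:,::-1])
for th in(1.2,1.4,1.6,1.8):
    e=[[x,81-199*np.cos(th),172+199*np.sin(th)] for x in(-113.5,109.5)]
    q=proj("scene",hw(np.array(e)));print(th,((q-[170,80])*370/170).round(0).tolist())
E
```

```text
[  34.17601019 -114.73371682  338.60453933] [ 1.13726475 -0.68474311 -1.38254749] [-0.04411851 -0.01863472  0.03109833] 21.428928303381053
[0.0, 0.0, 0.01, -3.63, -0.05, 0.22]
[0.0, 0.0, 0.01, -6.11, -4.06, 6.97]
[0.0, 0.0, 0.01, -6.11, -4.06, 8.19]
1.2 [[143.0, 141.0], [272.0, 170.0]]
1.4 [[151.0, 123.0], [279.0, 150.0]]
1.6 [[158.0, 107.0], [284.0, 134.0]]
1.8 [[166.0, 96.0], [290.0, 122.0]]
```

View pics/s5.png

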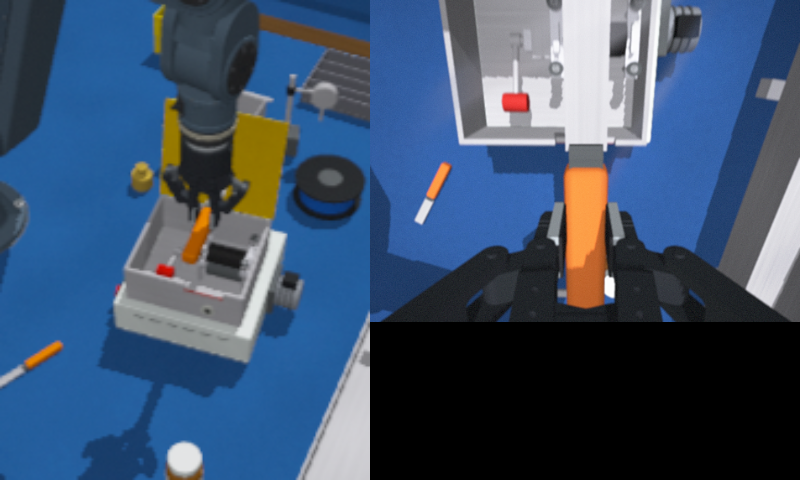

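The cover is open: its corners at (163,97) and (285,122) give about 1.8 rad. In the wrist view the red grip is at (515,102) in the bay. I take the blade back.

Emit:
{"api": "arm_command", "payload": {
  "steps": [
    [[0, 0, 0.01, -1.2, 0, 0, 1], [0, 0, 0.01, -2.4, 0, 0, 1], [0, 0, 0.01, -3.2, -0.5, 0.6, 1], [0, 0, 0.01, -3.8, -1.2, 1.6, 1], [0, 0, 0.01, -4.4, -2, 2.7, 1], [0, 0, 0.01, -5, -2.8, 3.8, 1], [0, 0, 0.01, -5.5, -3.6, 4.9, 1], [0, 0, 0.01, -5.7, -4, 6, 1], [0, 0, 0.01, -5.7, -4, 6.8, 1], [0, 0, 0.01, -5.7, -4, 6.8, 1], [0, 0, 0.01, -5.7, -4, 6.8, 1]]
  ]
}}

```text
time_s: 11.55
position: [464.8, -322.7, 66.0]
tool_rot: [-2.066, -2.363, 0.0]
contact_force: [-1.1, -0.5, -0.7]
gripper_width: 21.2
finger_force: 88.9
```

```bash
python3 - <<'E'
from h import *
get_image("wrist");get_image("wrist")
s=get_state();print(s['position'],s['contact_force'],s['tool_rot'])
D=down(PHI+np.pi/2)
rows([([466.4,-340.4,12],D)],s)
E
```

```text
[ 467.33579287 -323.40140894   68.61066263] [ 1.05477362 -0.4437786  -1.16694487] [2.06447424e+00 2.36425659e+00 7.71541432e-04]
[0.0, 0.0, -0.01, -0.42, -0.08, 1.42]
```

Emit:
{"api": "arm_command", "payload": {
  "steps": [
    [[0, 0, 0, -0.3, 0, 0.5, 1], [0, 0, 0, -0.4, 0, 1.0, 1], [0, 0, 0, -0.4, 0, 1.25, 1], [0, 0, 0, -0.4, 0, 1.38, 1], [0, 0, 0, -0.4, 0, 1.42, 1], [0, 0, 0, -0.4, 0, 1.42, 1], [0, 0, 0, -0.4, 0, 1.42, 0.6], [0, 0, 0, -0.4, 0, 1.42, 0.3], [0, 0, 0, -0.4, 0, 1.42, 0.2], [0, 0, 0, -0.4, 0, 1.42, 0.2], [0, 0, 0, -0.4, 0, 1.42, 0.2], [0, 0, 0, -0.4, 0, 0.6, 0.2], [0, 0, 0, -0.4, 0, -0.5, 0.2], [0, 0, 0, -0.4, 0, -1.6, 0.2], [0, 0, 0, -0.4, 0, -2.7, 0.2], [0, 0, 0, -0.4, 0, -2.7, 0.2], [0, 0, 0, -0.4, 0, -2.7, 0.2]]
  ]
}}

```text
time_s: 13.35
position: [468.2, -338.9, 175.6]
tool_rot: [2.065, 2.364, 0.0]
contact_force: [-1.0, -0.1, -0.1]
gripper_width: 68.4
finger_force: 0.0
```

```bash
python3 - <<'E'
from h import *
get_image("wrist");s=get_state();w=get_image("wrist");cv2.imwrite("pics/w6.png",w[:,:,::-1])
print(s['position'],s['gripper_width'])
for a in rects(w,(5,170,100),(17,255,255),"wrist",20,s)[:2]: print('O',a[1])
D=down(PHI+np.pi/2)
print(hw([-50,-72,136.5]))
rows([(hw([-50,-160,230]),D),(hw([-50,-72,240]),D)],s)
E
```

```text
[ 467.550217   -338.42826526  174.16209848] 68.37193791710305
O ((470.66876220703125, -359.7330627441406), (21.917146682739258, 106.42694854736328), 7.17398738861084)
O ((342.1104431152344, -233.0581817626953), (60.549461364746094, 16.693052291870117), 66.30694580078125)
[501.7712998  -44.59074614 136.5       ]
[-0.0, -0.0, -0.01, 4.96, 1.85, -1.4]
[-0.0, -0.0, -0.01, 7.16, 1.84, -1.65]
```

View pics/w6.png

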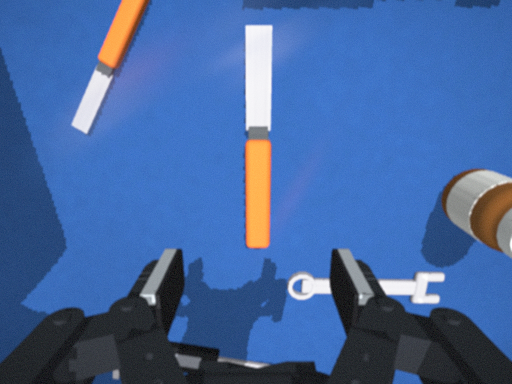

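The blade lies flat where it was, handle at (257,195) in the wrist view. On to the lever.

Emit:
{"api": "arm_command", "payload": {
  "steps": [
    [[0, 0, 0, 0.3, 0.1, -1.3, 0.4], [0, 0, -0.01, 1.4, 0.5, -1.6, 0.4], [0, 0, -0.01, 2.6, 0.9, -1.6, 0.4], [0, 0, -0.01, 3.8, 1.3, -1.6, 0.4], [0, 0, -0.01, 5.0, 1.84, -1.6, 0.4], [0, 0, -0.01, 6.2, 1.84, -1.6, 0.4], [0, 0, -0.01, 6.2, 1.84, -1.6, 0.4], [0, 0, -0.01, 6.2, 1.84, -1.6, 0.4], [0, 0, -0.01, 6.2, 1.84, -1.6, 0.4]]
  ]
}}

```text
time_s: 14.35
position: [507.1, -83.5, 237.6]
tool_rot: [-2.054, -2.375, 0.002]
contact_force: [0.3, 0.1, 0.2]
gripper_width: 51.0
finger_force: 0.0
```

```bash
python3 - <<'E'
from h import *
get_image("wrist");s=get_state();w=get_image("wrist");cv2.imwrite("pics/w7.png",w[:,:,::-1])
print(s['position'],wh(s['position']),s['gripper_width'])
for lo,hi in(((0,170,90),(4,255,255)),((174,170,90),(180,255,255))):
  for a in rects(w,lo,hi,"wrist",136.5,s)[:3]: print('R',a[2],wh(np.r_[a[1][0],136.5]),a[1])
print([(d['position'],d['p'],wh(unproj("wrist",d['position'],136.5,s)[0])) for d in find_in("lever_knob","wrist")])
k=hw([-50,-72,136.5]);D=down(PHI+np.pi/2)
rows([(hw([-50,-72,180]),D),(hw([-50,-72,136]),D)],s)
E
```

```text
[507.13148174 -83.94665239 237.78075092] [ -50.30326331 -111.71809333  237.78075092] 51.239890190679574
R [255.49230769 140.12307692] [-51.8099218  -71.77648382 136.5       ] ((499.947998046875, -44.62744903564453), (29.112815856933594, 21.497817993164062), 8.213075637817383)
[([256.5, 124.2], 0.65, array([-51.04515684, -59.73200846, 136.5       ]))]
[-0.0, -0.0, 0.0, 0.99, 0.01, 1.44]
[-0.0, -0.0, 0.0, 0.99, 0.01, 2.54]
```

View pics/w7.png

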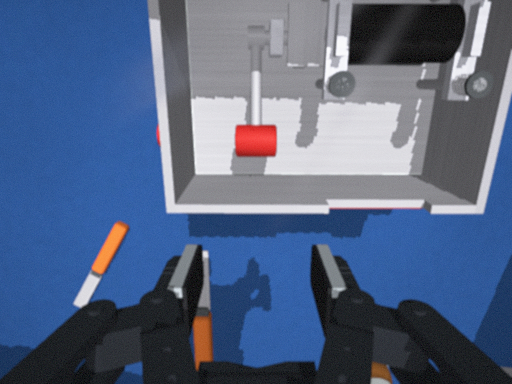

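Wrist view: red grip at (256,140), i.e. haul_off (-51.8, -71.8), as listed. I go down and grip its flat ends.

Emit:
{"api": "arm_command", "payload": {
  "steps": [
    [[0, 0, 0, 0.5, -0.03, 0.3, 0.4], [0, 0, 0, 0.99, -0.03, 1.0, 0.4], [0, 0, 0, 0.99, -0.03, 1.7, 0.4], [0, 0, 0, 0.99, -0.03, 2.3, 0.4], [0, 0, 0, 0.99, -0.03, 2.55, 0.4], [0, 0, 0, 0.99, -0.03, 2.55, 0.4], [0, 0, 0, 0.99, -0.03, 2.55, 1], [0, 0, 0, 0.99, -0.03, 2.55, 1], [0, 0, 0, 0.99, -0.03, 2.55, 1], [0, 0, 0, 0.99, -0.03, 2.55, 1], [0, 0, 0, 0.99, -0.03, 2.55, 1], [0, 0, 0, 0.99, -0.03, 2.55, 1]]
  ],
  "force": 45
}}

```text
time_s: 15.7
position: [500.7, -44.6, 137.6]
tool_rot: [2.054, 2.374, -0.001]
contact_force: [-3.5, -4.7, 5.7]
gripper_width: 27.9
finger_force: 46.1
```

```bash
python3 - <<'E'
from h import *
s=get_state();print(wh(s['position']),s['gripper_width'],s['finger_force'],s['contact_force'])
E
```

```text
[-51.10227407 -71.85548719 137.63046901] 27.941902485283205 46.0877001285553 [-3.4716487  -4.65804755  5.68254855]
```

Emit:
{"api": "arm_command", "payload": {
  "steps": [
    [[0, 0, 0, 0.06, 0, -0.15, 1], [0, 0, 0, 0.13, 0, -0.31, 1], [0, 0, 0, 0.22, 0, -0.47, 1], [0, 0, 0, 0.33, 0, -0.63, 1], [0, 0, 0, 0.46, 0, -0.77, 1], [0, 0, 0, 0.59, 0, -0.9, 1], [0, 0, 0, 0.74, 0, -1.01, 1], [0, 0, 0, 0.9, 0, -1.11, 1], [0, 0, 0, 1.07, 0, -1.19, 1], [0, 0, 0, 1.24, 0, -1.25, 1], [0, 0, 0, 1.4, 0, -1.29, 1], [0, 0, 0, 1.52, 0, -1.32, 1], [0, 0, 0, 1.66, 0, -1.34, 1], [0, 0, 0, 1.8, 0, -1.34, 1], [0, 0, 0, 1.8, 0, -1.34, 1], [0, 0, 0, 1.8, 0, -1.34, 1]]
  ]
}}

```text
time_s: 17.3
position: [490.3, 27.5, 190.9]
tool_rot: [2.053, 2.377, 0.001]
contact_force: [-0.5, -3.8, 6.9]
gripper_width: 26.4
finger_force: 44.0
```

```bash
python3 - <<'E'
from h import *
get_image("wrist");get_image("wrist")
s=get_state();print(wh(s['position']),s['gripper_width'],s['finger_force'],s['contact_force'])
w=get_image("wrist");b=get_image("scene")
b=cv2.resize(b[80:300,170:340],(370,480));o=np.zeros((480,800,3),np.uint8);o[:,:370]=b;o[:322,370:]=cv2.resize(w,(430,322));cv2.imwrite("pics/s8.png",o[:,:,::-1])
E
```

```text
[-51.13479006   0.82400147 190.88293857] 26.605388198443947 44.015607833862305 [-0.74194697 -4.2063343   6.40671458]
```

View pics/s8.png

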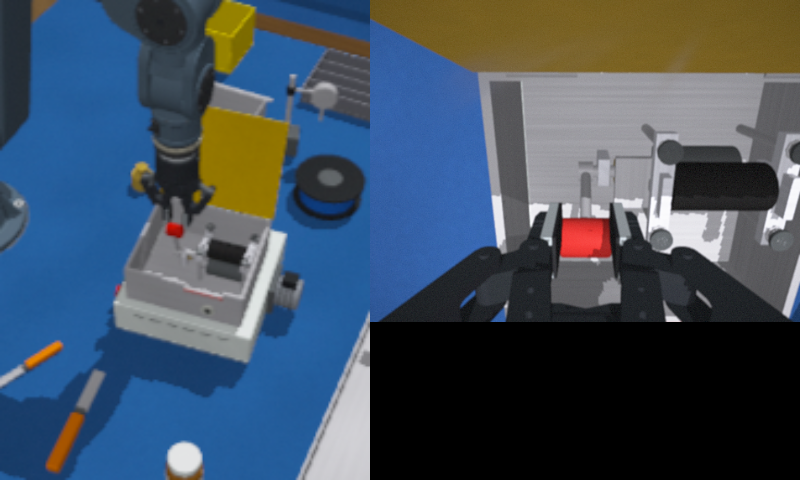

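Emit:
{"api": "arm_command", "payload": {
  "steps": [
    [[0, 0, 0, -0.02, 0, -0.03, 1], [0, 0, 0, -0.02, 0, -0.03, 1], [0, 0, 0, -0.02, 0, -0.03, 1], [0, 0, 0, -0.02, 0, -0.03, 1], [0, 0, 0, -0.02, 0, -0.03, 1], [0, 0, 0, -0.02, 0, -0.03, 1]]
  ]
}}

```text
time_s: 18.1
position: [490.2, 26.6, 191.1]
tool_rot: [2.055, 2.377, -0.0]
contact_force: [4.1, -3.0, -7.9]
gripper_width: 26.5
finger_force: 45.0
```

```bash
python3 - <<'E'
from h import *
get_image("wrist");s=get_state();w=get_image("wrist");b=get_image("scene");print(wh(s['position']),s['finger_force'],s['contact_force'],s['joint_vel'])
for c,im in(("wrist",w),("scene",b)):
  for a in rects(im,(0,170,90),(4,255,255),c,190,s,amin=8)[:3]: print(c,a[0],a[2],wh(np.r_[a[1][0],190]))
for al in(-.2,-.1,0,.1,.2):
  k=hw([-51,75*np.sin(-al),115+75*np.cos(al)]);print(al,proj("wrist",k,s),proj("scene",k))
E
```

```text
[-5.12860492e+01  1.08639711e-01  1.91143888e+02] 44.93905305862427 [ 5.31188573 -1.66741251 -7.20231044] [ 0.00084933 -0.00039487 -0.00059001  0.00035744  0.00048482 -0.00040843]
wrist 2462.0 [256.65151515 283.00505051] [-52.02745856 -15.0298293  190.        ]
scene 29.0 [249.7 185. ] [-51.46428125 -15.39411553 190.        ]
-0.2 [[258.18805276 227.58977756]] [[252.53165686 180.00745034]]
-0.1 [[258.15108809 242.55784287]] [[251.94038078 181.08478452]]
0 [[258.10896036 256.65752727]] [[251.33914533 182.31453671]]
0.1 [[258.06282294 269.59761198]] [[250.73454096 183.68456634]]
0.2 [[258.01389226 281.1475252 ]] [[250.13332252 185.1807645 ]]
```

```bash
python3 - <<'E'
from h import *
s=get_state();w=get_image("wrist");cv2.imwrite("pics/w9.png",cv2.resize(w[190:384,130:390],None,fx=2.5,fy=2.5)[:,:,::-1])
m=cv2.inRange(cv2.cvtColor(w,cv2.COLOR_RGB2HSV),np.array((0,150,60)),np.array((6,255,255)))
for r in range(250,325,6):
  c=np.flatnonzero(m[r]);print(r,(c.min(),c.max()) if len(c) else None)
p,M=cam("wrist",s);print(wh(M[:3,3]))
E
```

```text
250 None
256 None
262 (np.int64(230), np.int64(283))
268 (np.int64(230), np.int64(284))
274 (np.int64(228), np.int64(283))
280 (np.int64(228), np.int64(285))
286 (np.int64(228), np.int64(285))
292 (np.int64(228), np.int64(284))
298 (np.int64(226), np.int64(286))
304 (np.int64(228), np.int64(285))
310 None
316 None
322 None
[-51.74095577  81.28278796 333.61386394]
```

View pics/w9.png

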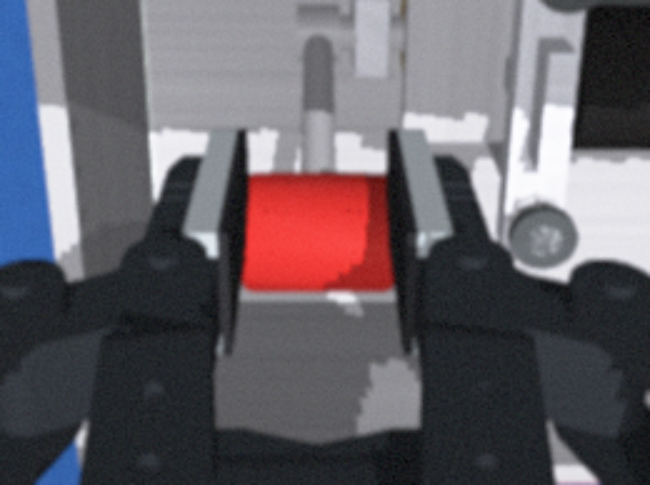

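Wrist view: the red grip sits at rows 260 to 307, low between the pads. It is at haul_off y ≈ -16, z ≈ 187, so the lever still leans about 0.22 rad. I push it on by 16 mm with a firmer grip.

Emit:
{"api": "arm_command", "payload": {
  "steps": [
    [[0, 0, 0, 0, 0, 0, 1], [0, 0, 0, 0.1, 0, 0, 1], [0, 0, 0, 0.2, 0, -0.02, 1], [0, 0, 0, 0.3, 0, -0.03, 1], [0, 0, 0, 0.4, 0, -0.03, 1], [0, 0, 0, 0.4, 0, -0.03, 1], [0, 0, 0, 0.4, 0, -0.03, 1], [0, 0, 0, 0.4, 0, -0.03, 1], [0, 0, 0, 0.4, 0, -0.03, 1]]
  ],
  "force": 70
}}

```text
time_s: 19.2
position: [487.9, 42.1, 191.7]
tool_rot: [2.055, 2.376, -0.002]
contact_force: [7.5, -4.3, -14.4]
gripper_width: 25.2
finger_force: 69.8
```

```bash
cat > k.py <<'E'
from h import *
from scipy.optimize import minimize_scalar
get_image("wrist");s=get_state();w=get_image("wrist");print(wh(s['position']),s['finger_force'],s['contact_force'],np.abs(s['joint_vel']).max(),s['time_s'])
m=cv2.inRange(cv2.cvtColor(w,cv2.COLOR_RGB2HSV),np.array((0,150,60)),np.array((6,255,255)))
r=np.flatnonzero(m[:,245:270].sum(1)>255*12);r=r[r>200];print("rows",r.min(),r.max())
t=np.linspace(0,2*np.pi,60)
def ext(al):
  P=hw(np.c_[-51+0*t,-75*np.sin(al)+12*np.cos(t),115+75*np.cos(al)+12*np.sin(t)]);q=proj("wrist",P,s)[:,1];return q.min(),q.max()
for al in(-.2,-.1,0,.1,.2,.3):print(al,np.round(ext(al),1))
E
python3 k.py
```

```text
[-51.37065877  15.75467749 191.64295173] 69.79305267333984 [  7.81066725  -3.78337866 -14.64664574] 0.0014002648837937884 19.25
rows 263 309
-0.2 [231.6 281. ]
-0.1 [246.  295.3]
0 [259.4 308.6]
0.1 [271.7 320.6]
0.2 [282.6 331.1]
0.3 [292.1 339.8]
```

Emit:
{"api": "arm_command", "payload": {
  "steps": [
    [[0, 0, 0, 0, 0, 0.03, 1], [0, 0, 0, 0, 0, 0.03, 1], [0, 0, 0, 0, 0, 0.03, 1], [0, 0, 0, 0, 0, 0.03, 1], [0, 0, 0, 0, 0, 0.03, 1], [0, 0, 0, 0, 0, 0.03, 1]]
  ]
}}

```text
time_s: 19.9
position: [488.0, 42.1, 191.4]
tool_rot: [2.054, 2.376, -0.0]
contact_force: [4.5, -3.8, -5.0]
gripper_width: 24.7
finger_force: 72.0
```

```bash
cat >> k.py <<'E'
b=get_image("scene")
for a in rects(b,(0,170,90),(4,255,255),"scene",190,s,amin=8)[:2]: print(a[0],a[2])
for al in(-.1,0,.1,.2): print(al,proj("scene",hw([-51,-75*np.sin(al),115+75*np.cos(al)])))
for a in rects(b,(5,170,120),(17,255,255),"scene",20,amin=20)[:2]: print('O',a[1])
o=np.zeros((480,800,3),np.uint8);o[:,:370]=cv2.resize(b[80:300,170:340],(370,480));o[:322,370:]=cv2.resize(w,(430,322));cv2.imwrite("pics/s10.png",o[:,:,::-1])
E
python3 k.py
```

```text
[-51.29632299  15.78919806 191.43375097] 71.96122884750366 [ 4.33415048 -3.79995304 -4.91837492] 0.0010808656777568776 19.95
rows 263 309
-0.2 [231.9 281.3]
-0.1 [246.2 295.6]
0 [259.6 309. ]
0.1 [271.9 321. ]
0.2 [282.9 331.4]
0.3 [292.4 340.2]
26.5 [250.84210526 182.26315789]
-0.1 [[251.94038078 181.08478452]]
0 [[251.33914533 182.31453671]]
0.1 [[250.73454096 183.68456634]]
0.2 [[250.13332252 185.1807645 ]]
O ((474.53485107421875, -365.38189697265625), (21.976322174072266, 111.75114440917969), 7.842282295227051)
O ((346.0881042480469, -232.91183471679688), (72.2833023071289, 18.378692626953125), 65.9536361694336)
```

```bash
python3 -c "
from workcell import *
print(job_done())"
```

```text
the job is handed in; nothing more can be done
None
```

The job is handed in, result not reported: cover open at about 1.8 rad, blade flat on the bench, gripper holding the lever upright (within about 0.02 rad by both cameras). I viewed 12 pictures, over the limit of 10.

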